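Find the hidden upright in a plywood panel and lay an apron hook on it

TASK

Wet aprons need a hook that holds, so it has to be screwed into the one timber upright hidden behind the plywood face of the panel lying on the bench; nothing shows where it is, but the face gives under a fingertip everywhere except over it. Feel for the upright by pressing along the face, then lay the iron hook (set down, not dropped) on its back plate flat on the face, its length along the upright, centred across the upright (so that both screws would go into the middle of the timber) and about half-way along the upright, and let go. Do not push the other things on the bench out of place.

Things in the scene. Friction and masses are not known exactly. Their poses are not given: they have to be found in the camera images.
- panel: Partition panel lying face up, fixed to the bench: 360 mm (its x, roughly away from the robot) by 400 mm (its y) by 45 mm high. Origin at the centre of its underside, z up. Rigid timber edging 20 mm wide all round, flush with the face. Behind the face, unseen, ONE timber upright 38 mm wide runs along the panel's x over the whole face; its centre line is anywhere from y = -110 to +110 mm.
- face_mid (a point): Middle of the panel's top surface, 45 mm above the bench; axes as the panel's. The springy plywood face is 320 mm (x) by 360 mm (y). A fingertip sinks about a*b/(a+b)/50 mm per N, a and b being its distances in mm, along y, to the edging on one side and to the upright on the other: most mid-way (0.3 to 1.4 mm per N), the same at every x. Over the upright's middle 30 mm: under 0.2 mm per N.
- hook_mid (a point): Black iron apron hook, loose, 0.36 kg, lying on its back plate: 158 mm long (its x), 34 wide (y), 6 thick. On its middle stands a web to grip, 50 mm long (x), 12 thick (y), its top 46 mm above the plate's underside. Prongs at x = +54 (63 mm high) and -46 mm (48 mm high). This point: centre of the web, 26 mm above the plate's underside; z up. Either way round will do.
- paddle: bystander: flat wooden clay paddle, 230 mm long, 12 mm thick, lying on the bench
- spray: bystander: white spray bottle, 76 mm wide, 216 mm high, standing
- can: bystander: green drinks can, 66 mm wide, 122 mm high, standing
- driver: bystander: red-handled screwdriver, 200 mm long, lying on the bench
- screws: bystander: orange open box of screws, 110 x 75 x 35 mm

How it is judged:
By the outcome, as a careful person would: the job done as asked, in the order asked, and still so for the second after the job is handed in, with the robot touching nothing.
It also fails if it takes over 67 s, if anything falls off the work surface, if the arm or the gripper's body presses on something with over 40 N, if the wrist force passes 120 N, or if a joint passes its speed limit or range.

ROBOT

A 6-joint arm with a two-finger parallel gripper is mounted at the origin on the work surface. World frame = base frame: x ahead of the robot, y to its left, z up, the work surface at z = 0. Lengths are in m, angles in degrees, forces in N, time in s.
With the tool pointing down it reaches from about 0.3 to 0.75 m from the base axis. Payload 8.5 kg.
Tool frame: the origin (TCP) lies between the finger pads; the fingertips stand 17 mm ahead of it and the grasp point (between the pads) lies 2 mm behind it; z points along the fingers, y is the direction in which the jaws open and shut (so a half turn about z gives the same grasp; the last joint's range is limited). The gripper opens to 85 mm and grips with 20 to 120 N. Pads are 22 mm wide; open, the fingers measure 114 mm over their backs; the gripper's body (76 mm by 85 mm) begins 54 mm behind the grasp point. The pads swing forward as they close: fully open they stand 13 mm farther back than shut.
Start: joints at [-88.883, 21.807, 74.336, -0, 83.858, -12.336], TCP at [0.128, -0.535, 0.248] pointing down, gripper open.
Joint ranges: [-178.18, 178.18], [-50.72, 133.34], [12.68, 142.11], [-81.47, 261.47], [9.98, 163.14], [-165.26, 165.26]. Speed limits (degrees/s): [136.94, 136.94, 180, 180, 180, 180].

INTERFACE

Orientations are given as a 3x3 rotation matrix whose columns are the frame's x, y, z axes.
In Python, from rig import readout, eyes, env gives the robot as it stands.
- The arm moves only by the tool arm_command, never from a script. Its argument "rows" is text: rows parted by semicolons, each of 7 numbers parted by spaces: the closure, from 0 (fully open) to 1 (shut), then the shift along the tool's x, y, z in mm, then the turn, a rotation vector about the tool's x, y, z in degrees. In form: grip dx dy dz rx ry rz; .... A call has 1 to 5 rows; each row shifts and turns the commanded pose from where the row before left it, along the tool's axes as they then stand; what a row does not reach is not made up. A row lasts 1/12 s, in which the tool goes at most 41.7 mm and 7.16 degrees, less where a joint would pass 70% of its speed; a pose out of reach is approached as far as the arm can. A call with a gripper value outside its range is refused whole. The fingers move at their own pace and stop on an object; "squeeze" is the grip in N (left out, the last holds). Time passes only in rows, so rows that do not move let the fingers close. It gives the time, the measured TCP pose, the force and the opening at its end, in the units of the state.
- readout.observe(): the state, without advancing time (a new reading comes with each control period).
- eyes.get_image(name): name is "side" or "top" or "wrist"; returns the picture (400x640x3 uint8, red, green, blue); there is no depth.
- eyes.camera_model(name): a dict with "mtx" (3x3 intrinsics, pixels), "view" (4x4, takes a point from world to camera coordinates). Camera axes: x right, y up, looking along -z (the intrinsics and any distortion apply to the point x, -y, -z); pixel columns grow to the right and rows downward; lengths in m; the calibration is good to about 2 mm. A picture is of the moment at which its call begins: read the wrist's pose just before it. camera_model takes no time and is no camera call; for the wrist camera it gives the pose at the moment of the call.
- env.close_job(): hands the job in, once; it reports no verdict.
The state is a dict: "time_s": time; "q": joint angles; "qvel": joint speeds; "joint_efforts": joint torques, N m; "position": TCP position; "tool_rot": TCP orientation; "ft_force": force on the tool from outside, world axes, zero at the start; "wrist_torque": the same for the moment, N m; "grip_width": finger opening in m.
Only numpy, scipy, OpenCV 4.12 (cv2) and the standard library are available. Lean on these libraries where they do the work, as an engineer would, in place of code of your own. Each camera call takes 0.05 s, during which the arm holds its last target. There are 200 camera calls.

## Working session

There is one attempt and no reset: what is moved stays moved. The work goes in short steps, Python scripts to look and compute and a tool call to move; the robot and the scene stay as the last step left them, time stands still between calls to the robot, and variables do not carry over. Pictures are saved under pics/ and viewed, about 8 in all and at most 12, crops included, and the job is handed in when it is done.

Besides the shell and the picture viewer there is one more tool, called after "Call:" as name(argument=value, ...), one argument or row to a line, values as JSON. arm_command: Moves the arm, as the interface text tells. Its arguments: {"type":"object","properties":{"rows":{"type":"string"},"squeeze":{"type":"number"}},"required":["rows"]}

```bash
mkdir -p pics; ls
python3 - <<'E'
from rig import readout, eyes, env
import cv2
s=readout.observe();print(s)
for n in("side","top"):
    cv2.imwrite(f"pics/{n}0.png",eyes.get_image(n)[:,:,::-1])
    m=eyes.camera_model(n);print(n,m)
E
```

```text
pics
{'time_s': 0.0, 'q': array([-8.88834214e+01,  2.18409974e+01,  7.43865810e+01, -1.63941090e-03,
        8.38577783e+01, -1.23352447e+01]), 'qvel': array([ 0.09999664,  0.02611444, -0.01702683, -0.06287574,  0.00655601,
       -0.03805015]), 'joint_efforts': array([ 4.02435498e-04, -4.48456085e+01, -2.31279856e+01, -1.48339195e-04,
        4.76240486e-03,  2.76189184e-05]), 'position': array([ 0.12793556, -0.53462529,  0.24770094]), 'tool_rot': array([[ 9.72565158e-01,  2.32630629e-01, -5.74739045e-05],
       [ 2.32630455e-01, -9.72564062e-01,  1.48891659e-03],
       [ 2.90470549e-04, -1.46143858e-03, -9.99998890e-01]]), 'ft_force': array([-0.26309324,  0.56946237,  0.63892697]), 'wrist_torque': array([-0.0329516 ,  0.03830938,  0.03393036]), 'grip_width': 0.08518981475854102}
side {'mtx': array([[444.92338748,   0.        , 318.20760409],
       [  0.        , 444.92338748, 197.02004619],
       [  0.        ,   0.        ,   1.        ]]), 'view': array([[ 0.99938966, -0.03448111, -0.00560068, -0.55423813],
       [ 0.02452041,  0.57823161,  0.81550411, -0.06773716],
       [-0.02488099, -0.8151437 ,  0.57872418, -1.37758388],
       [ 0.        ,  0.        ,  0.        ,  1.        ]])}
top {'mtx': array([[460.85821339,   0.        , 330.37121848],
       [  0.        , 460.85821339, 200.20355088],
       [  0.        ,   0.        ,   1.        ]]), 'view': array([[-0.02342065, -0.99919099, -0.03269312,  0.03544935],
       [ 0.98523948, -0.02861581,  0.16877291, -0.57941692],
       [-0.16957192, -0.02825778,  0.98511261, -1.32072611],
       [ 0.        ,  0.        ,  0.        ,  1.        ]])}
```

View pics/top0.png

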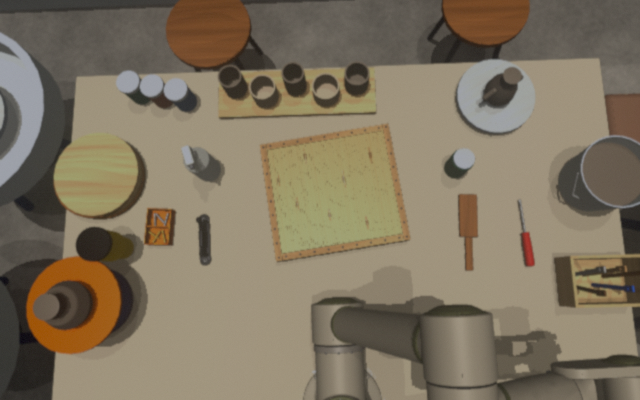

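View pics/side0.png

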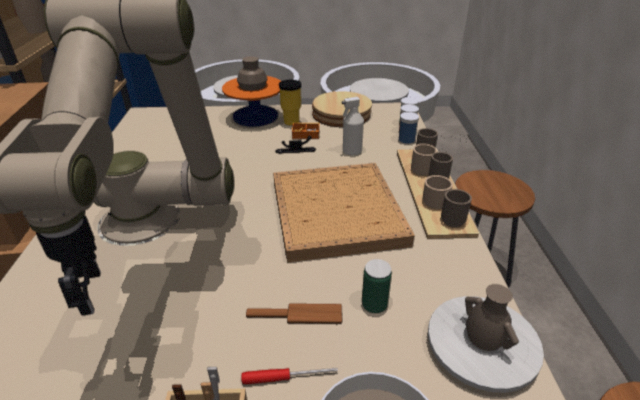

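Top: the hook is at about (205,240), the panel's corners are at about (262,143), (388,126), (408,240) and (278,259), and the screws and spray are near the hook. I'll enlarge for exact pixels.

Run:
```python
import cv2
a=cv2.imread("pics/top0.png")
h=cv2.resize(a[195:280,140:270],None,fx=6,fy=6,interpolation=cv2.INTER_CUBIC)
cv2.imwrite("pics/hook0.png",h)
p=cv2.resize(a[115:270,250:420],None,fx=4,fy=4,interpolation=cv2.INTER_CUBIC)[:600]
cv2.imwrite("pics/panel0.png",p)
```

```text
(no output)
```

View pics/hook0.png

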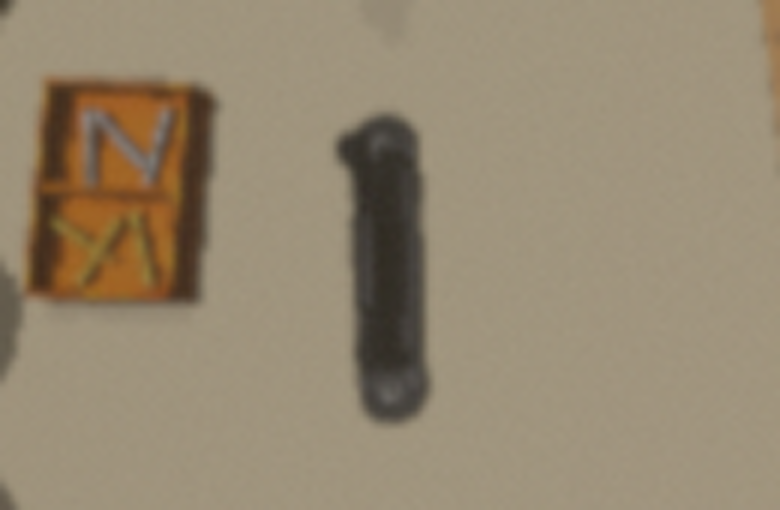

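View pics/panel0.png

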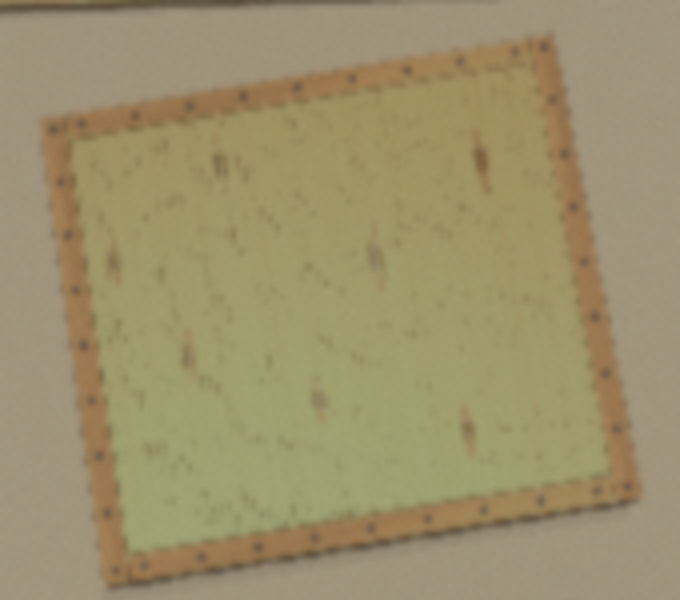

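```bash
cat > h.py <<'E'
import numpy as np, cv2
from rig import readout, eyes, env
def ray(n,px,z,m=None):
    m=m or eyes.camera_model(n); V=m["view"]; K=m["mtx"]
    d=np.linalg.solve(K,[px[0],px[1],1.]); d=np.array([d[0],-d[1],-d[2]])
    R=V[:3,:3]; o=-R.T@V[:3,3]; w=R.T@d
    return o+w*(z-o[2])/w[2]
E
python3 - <<'E'
from h import *
f=lambda c,k,x0,y0:((c[0]+.5)/k-.5+x0,(c[1]+.5)/k-.5+y0)
for c in [(388,115),(394,422)]: print(ray("top",f(c,6,140,195),.004))
def fit(img,obj,z):
    W=np.array([ray("top",f(c,4,250,115),z)[:2] for c in img]);O=np.array(obj)
    H=(W-W.mean(0)).T@(O-O.mean(0)); U,S,Vt=np.linalg.svd(H);R=U@Vt
    t=W.mean(0)-R@O.mean(0);print(t,np.degrees(np.arctan2(R[1,0],R[0,0])),np.linalg.det(R),(1e3*(W-t-O@R.T)).round(1).tolist())
# image up=+x, image left=+y
o=np.array([(1,1),(1,-1),(-1,-1),(-1,1)])
fit([(42,120),(550,36),(640,494),(106,584)],o*[.18,.2],.045)
fit([(72,143),(527,66),(610,470),(128,550)],o*[.16,.18],.045)
m=eyes.camera_model("side");
for n,p in dict(sprayL=(181,150),screws=(159,227)).items(): print(n,ray("top",p,.03))
E
```

```text
[0.55692835 0.41199863 0.004     ]
[0.40020841 0.40530987 0.004     ]
[0.61029336 0.01183863] 7.9320527680655895 0.9999999999999993 [[-1.0, -3.2], [-2.6, 2.6], [2.1, 2.1], [1.6, -1.5]]
[0.61037246 0.01186604] 8.057560281360793 1.0000000000000004 [[-2.6, -4.0], [-3.7, 3.6], [2.7, 0.8], [3.7, -0.4]]
sprayL [0.75537404 0.48158242 0.03      ]
screws [0.51640704 0.54118648 0.03      ]
```

Call:
arm_command(
  rows="1 0 0 0 0 0 5.4; 1 31 -18 0 0 0 0; 1 31 -18 0 0 0 0; 1 31 -18 0 0 0 0; 1 31 -18 0 0 0 0",
)

```text
time_s: 0.52
position: [0.2415, -0.445, 0.248]
tool_rot: [[0.99, 0.139, -0.0], [0.139, -0.99, 0.001], [0.0, -0.001, -1.0]]
ft_force: [0.5, -1.5, 0.0]
grip_width: 0.0257
```

Call:
arm_command(
  rows="1 31 -18 0 0 0 0; 1 31 -18 0 0 0 0; 1 31 -18 0 0 0 0; 1 31 -18 0 0 0 0; 1 31 -18 0 0 0 0",
)

```text
time_s: 0.93
position: [0.3826, -0.3339, 0.2482]
tool_rot: [[0.99, 0.14, -0.0], [0.14, -0.99, 0.0], [-0.0, -0.0, -1.0]]
ft_force: [-0.3, -1.6, -0.2]
grip_width: 0.0002
```

Call:
arm_command(
  rows="1 31 -18 0 0 0 0; 1 31 -18 0 0 0 0; 1 31 -18 0 0 0 0; 1 31 -18 0 0 0 0; 1 31 -18 0 0 0 0",
)

```text
time_s: 1.35
position: [0.5235, -0.2231, 0.2481]
tool_rot: [[0.99, 0.14, -0.001], [0.14, -0.99, 0.0], [-0.0, -0.0, -1.0]]
ft_force: [-0.2, -0.8, -0.3]
grip_width: -0.0003
```

Call:
arm_command(
  rows="1 31 -18 10 0 0 0; 1 31 -18 20 0 0 0; 1 31 -18 30 0 0 0; 1 0 0 38 0 0 0; 1 0 0 38 0 0 0",
)

```text
time_s: 1.77
position: [0.6048, -0.1589, 0.114]
tool_rot: [[0.99, 0.143, 0.001], [0.143, -0.99, -0.0], [0.001, 0.001, -1.0]]
ft_force: [0.1, -1.2, -0.2]
grip_width: 0.0003
```

Call:
arm_command(
  rows="1 0 0 28 0 0 0; 1 0 0 0 0 0 0; 1 0 0 0 0 0 0",
)

```text
time_s: 2.02
position: [0.6035, -0.1604, 0.087]
tool_rot: [[0.99, 0.14, -0.002], [0.14, -0.99, 0.001], [-0.002, -0.001, -1.0]]
ft_force: [-0.2, -0.2, 0.4]
grip_width: 0.0
```

Call:
arm_command(
  rows="1 0 -30 15 0 0 0; 1 0 0 7 0 0 0; 1 0 0 0 0 0 0; 1 0 0 0 0 0 0",
)

```text
time_s: 2.35
position: [0.6005, -0.1314, 0.0675]
tool_rot: [[0.99, 0.14, 0.003], [0.14, -0.99, -0.001], [0.002, 0.002, -1.0]]
ft_force: [-0.0, 0.6, 0.9]
grip_width: -0.0001
```

Call:
arm_command(
  rows="1 0 0 3 0 0 0; 1 0 0 0 0 0 0; 1 0 0 0 0 0 0",
)

```text
time_s: 2.6
position: [0.5998, -0.1315, 0.0632]
tool_rot: [[0.99, 0.139, 0.001], [0.139, -0.99, -0.0], [0.001, 0.001, -1.0]]
ft_force: [0.6, 0.2, -0.4]
grip_width: 0.0003
```

Call:
arm_command(
  rows="1 0 0 3 0 0 0; 1 0 0 0 0 0 0; 1 0 0 0 0 0 0",
)

```text
time_s: 2.85
position: [0.6001, -0.1314, 0.0603]
tool_rot: [[0.99, 0.14, 0.001], [0.14, -0.99, -0.001], [0.001, 0.001, -1.0]]
ft_force: [-0.2, -0.9, 4.6]
grip_width: 0.0002
```

Call:
arm_command(
  rows="1 0 0 3 0 0 0; 1 0 0 0 0 0 0; 1 0 0 0 0 0 0",
)

```text
time_s: 3.1
position: [0.6001, -0.1314, 0.0582]
tool_rot: [[0.99, 0.14, 0.002], [0.14, -0.99, -0.001], [0.002, 0.002, -1.0]]
ft_force: [-2.7, 0.0, 12.8]
grip_width: 0.0002
```

Call:
arm_command(
  rows="1 0 -30 -9 0 0 0; 1 0 0 9 0 0 0; 1 0 0 0 0 0 0; 1 0 0 0 0 0 0",
)

```text
time_s: 3.43
position: [0.5961, -0.0985, 0.0615]
tool_rot: [[0.99, 0.141, 0.004], [0.141, -0.99, 0.003], [0.004, -0.002, -1.0]]
ft_force: [-10.6, 15.7, 42.0]
grip_width: -0.0001
```

Call:
arm_command(
  rows="1 0 0 -8 0 0 0; 1 0 -15 0 0 0 0; 1 0 0 6 0 0 0; 1 0 0 0 0 0 0; 1 0 0 0 0 0 0",
)

```text
time_s: 3.85
position: [0.5936, -0.0841, 0.0617]
tool_rot: [[0.99, 0.141, 0.002], [0.141, -0.99, 0.002], [0.003, -0.001, -1.0]]
ft_force: [-10.8, 11.7, 37.2]
grip_width: -0.0002
```

Call:
arm_command(
  rows="1 0 0 -6 0 0 0; 1 0 -12 0 0 0 0; 1 0 0 6 0 0 0; 1 0 0 0 0 0 0; 1 0 0 0 0 0 0",
)

```text
time_s: 4.27
position: [0.5916, -0.0723, 0.0617]
tool_rot: [[0.99, 0.141, 0.002], [0.141, -0.99, 0.001], [0.002, -0.001, -1.0]]
ft_force: [-12.1, 8.9, 41.2]
grip_width: 0.0001
```

Call:
arm_command(
  rows="1 0 0 -6 0 0 0; 1 0 -10 0 0 0 0; 1 0 0 6 0 0 0; 1 0 0 0 0 0 0; 1 0 0 0 0 0 0",
)

```text
time_s: 4.68
position: [0.5901, -0.0624, 0.0605]
tool_rot: [[0.99, 0.141, 0.001], [0.141, -0.99, 0.002], [0.001, -0.001, -1.0]]
ft_force: [-9.7, 9.2, 34.2]
grip_width: 0.0001
```

Call:
arm_command(
  rows="1 0 0 -6 0 0 0; 1 0 -10 0 0 0 0; 1 0 0 8 0 0 0; 1 0 0 0 0 0 0; 1 0 0 0 0 0 0",
)

```text
time_s: 5.1
position: [0.5889, -0.0529, 0.06]
tool_rot: [[0.99, 0.141, 0.002], [0.141, -0.99, 0.0], [0.002, 0.0, -1.0]]
ft_force: [-13.4, 8.7, 46.7]
grip_width: -0.0002
```

Call:
arm_command(
  rows="1 0 0 -8 0 0 0; 1 0 -15 0 0 0 0; 1 0 0 10 0 0 0; 1 0 0 0 0 0 0; 1 0 0 0 0 0 0",
)

```text
time_s: 5.52
position: [0.5869, -0.0377, 0.0564]
tool_rot: [[0.99, 0.141, 0.002], [0.141, -0.99, 0.001], [0.002, -0.001, -1.0]]
ft_force: [-9.1, 8.9, 35.9]
grip_width: -0.0002
```

Call:
arm_command(
  rows="1 0 0 -10 0 0 0; 1 0 -40 0 0 0 0; 1 0 0 10 0 0 0; 1 0 0 0 0 0 0; 1 0 0 0 0 0 0",
)

```text
time_s: 5.93
position: [0.5802, 0.0023, 0.0526]
tool_rot: [[0.99, 0.142, -0.003], [0.142, -0.99, 0.002], [-0.002, -0.002, -1.0]]
ft_force: [-2.1, 4.6, 8.9]
grip_width: 0.0002
```

Call:
arm_command(
  rows="1 0 0 -18 0 0 0; 1 0 38 0 0 0 0; 1 0 38 0 0 0 0; 1 0 38 0 0 0 0; 1 0 38 0 0 0 0",
)

```text
time_s: 6.35
position: [0.6018, -0.1509, 0.0698]
tool_rot: [[0.99, 0.142, -0.003], [0.142, -0.99, 0.002], [-0.003, -0.002, -1.0]]
ft_force: [0.2, 0.1, -0.5]
grip_width: 0.0
```

Call:
arm_command(
  rows="1 0 -4 0 0 0 0; 1 0 0 12 0 0 0; 1 0 0 0 0 0 0; 1 0 0 0 0 0 0; 1 0 0 0 0 0 0",
)

```text
time_s: 6.77
position: [0.6022, -0.1476, 0.0597]
tool_rot: [[0.99, 0.141, 0.001], [0.141, -0.99, -0.003], [0.0, 0.003, -1.0]]
ft_force: [-1.4, -7.1, 9.9]
grip_width: 0.0002
```

Call:
arm_command(
  rows="1 0 0 -10 0 0 0; 1 0 -8 0 0 0 0; 1 0 0 10 0 0 0; 1 0 0 0 0 0 0; 1 0 0 0 0 0 0",
)

```text
time_s: 7.18
position: [0.6009, -0.1372, 0.0597]
tool_rot: [[0.99, 0.141, -0.0], [0.141, -0.99, 0.002], [0.0, -0.002, -1.0]]
ft_force: [0.9, 4.1, 9.5]
grip_width: 0.0002
```

Call:
arm_command(
  rows="1 0 0 -10 0 0 0; 1 0 -8 0 0 0 0; 1 0 0 10 0 0 0; 1 0 0 0 0 0 0; 1 0 0 0 0 0 0",
)

```text
time_s: 7.6
position: [0.5997, -0.1297, 0.0599]
tool_rot: [[0.99, 0.14, -0.0], [0.14, -0.99, 0.002], [-0.0, -0.002, -1.0]]
ft_force: [1.2, 4.3, 7.4]
grip_width: 0.0001
```

Call:
arm_command(
  rows="1 0 0 -10 0 0 0; 1 0 -8 0 0 0 0; 1 0 0 9 0 0 0; 1 0 0 0 0 0 0; 1 0 0 0 0 0 0",
)

```text
time_s: 8.02
position: [0.5982, -0.1223, 0.0609]
tool_rot: [[0.99, 0.14, -0.001], [0.14, -0.99, 0.001], [-0.001, -0.001, -1.0]]
ft_force: [0.3, 2.7, 3.7]
grip_width: -0.0002
```

Call:
arm_command(
  rows="1 0 0 -10 0 0 0; 1 0 -8 0 0 0 0; 1 0 0 9 0 0 0; 1 0 0 0 0 0 0; 1 0 0 0 0 0 0",
)

```text
time_s: 8.43
position: [0.597, -0.1146, 0.0619]
tool_rot: [[0.99, 0.14, -0.001], [0.14, -0.99, 0.001], [-0.001, -0.001, -1.0]]
ft_force: [0.4, -0.1, 0.2]
grip_width: 0.0001
```

Call:
arm_command(
  rows="1 0 0 4 0 0 0; 1 0 0 0 0 0 0; 1 0 0 0 0 0 0; 1 0 0 0 0 0 0",
)

```text
time_s: 8.77
position: [0.5974, -0.1149, 0.0602]
tool_rot: [[0.99, 0.14, 0.001], [0.14, -0.99, -0.0], [0.001, 0.0, -1.0]]
ft_force: [-4.8, 2.3, 15.2]
grip_width: 0.0001
```

Call:
arm_command(
  rows="1 0 0 -10 0 0 0; 1 0 8 0 0 0 0; 1 0 0 11 0 0 0; 1 0 0 0 0 0 0; 1 0 0 0 0 0 0",
)

```text
time_s: 9.18
position: [0.6, -0.1247, 0.0582]
tool_rot: [[0.99, 0.139, 0.004], [0.139, -0.99, -0.003], [0.004, 0.004, -1.0]]
ft_force: [0.8, -3.1, 13.1]
grip_width: 0.0003
```

Call:
arm_command(
  rows="1 0 0 -10 0 0 0; 1 0 4 0 0 0 0; 1 0 0 10 0 0 0; 1 0 0 0 0 0 0; 1 0 0 0 0 0 0",
)

```text
time_s: 9.6
position: [0.5999, -0.1279, 0.0577]
tool_rot: [[0.99, 0.14, 0.003], [0.14, -0.99, -0.002], [0.002, 0.002, -1.0]]
ft_force: [-1.1, -2.4, 14.8]
grip_width: -0.0001
```

Call:
arm_command(
  rows="1 0 0 -10 0 0 0; 1 0 -20 0 0 0 0; 1 0 0 9 0 0 0; 1 0 0 0 0 0 0; 1 0 0 0 0 0 0",
)

```text
time_s: 10.02
position: [0.5962, -0.1052, 0.0602]
tool_rot: [[0.99, 0.141, 0.001], [0.141, -0.99, 0.003], [0.001, -0.002, -1.0]]
ft_force: [-6.9, 10.9, 31.3]
grip_width: -0.0001
```

Call:
arm_command(
  rows="1 0 0 -9 0 0 0; 1 0 -40 0 0 0 0; 1 0 0 9 0 0 0; 1 0 0 0 0 0 0; 1 0 0 0 0 0 0",
)

```text
time_s: 10.43
position: [0.5898, -0.0632, 0.0605]
tool_rot: [[0.99, 0.142, -0.001], [0.142, -0.99, 0.006], [0.0, -0.007, -1.0]]
ft_force: [-9.6, 22.6, 39.4]
grip_width: 0.0001
```

Call:
arm_command(
  rows="1 0 0 -9 0 0 0; 1 0 -8 0 0 0 0; 1 0 0 9 0 0 0; 1 0 0 0 0 0 0; 1 0 0 0 0 0 0",
)

```text
time_s: 10.85
position: [0.5896, -0.0583, 0.0604]
tool_rot: [[0.99, 0.141, 0.001], [0.141, -0.99, 0.002], [0.002, -0.001, -1.0]]
ft_force: [-8.6, 11.1, 35.9]
grip_width: -0.0001
```

Call:
arm_command(
  rows="1 0 0 -9 0 0 0; 1 0 -8 0 0 0 0; 1 0 0 9 0 0 0; 1 0 0 0 0 0 0; 1 0 0 0 0 0 0",
)

```text
time_s: 11.27
position: [0.5888, -0.0511, 0.0601]
tool_rot: [[0.99, 0.141, 0.002], [0.141, -0.99, -0.0], [0.002, 0.0, -1.0]]
ft_force: [-7.8, 4.9, 33.5]
grip_width: 0.0003
```

Call:
arm_command(
  rows="1 0 0 -9 0 0 0; 1 0 -10 0 0 0 0; 1 0 0 9 0 0 0; 1 0 0 0 0 0 0; 1 0 0 0 0 0 0",
)

```text
time_s: 11.68
position: [0.587, -0.0404, 0.0574]
tool_rot: [[0.99, 0.141, -0.0], [0.141, -0.99, 0.002], [0.0, -0.002, -1.0]]
ft_force: [0.2, 5.4, 11.3]
grip_width: 0.0001
```

Call:
arm_command(
  rows="1 0 0 -9 0 0 0; 1 0 -10 0 0 0 0; 1 0 0 9 0 0 0; 1 0 0 0 0 0 0; 1 0 0 0 0 0 0",
)

```text
time_s: 12.1
position: [0.5853, -0.0307, 0.0574]
tool_rot: [[0.99, 0.14, -0.001], [0.14, -0.99, 0.002], [-0.001, -0.002, -1.0]]
ft_force: [-0.5, 4.5, 6.0]
grip_width: -0.0
```

Call:
arm_command(
  rows="1 0 0 -15 0 0 0; 1 0 0 0 7 0 0; 1 0 0 0 7 0 0; 1 0 0 0 7 0 0; 1 0 0 0 0 0 0",
)

```text
time_s: 12.52
position: [0.5852, -0.0341, 0.0711]
tool_rot: [[0.991, 0.126, -0.052], [0.136, -0.923, 0.36], [-0.003, -0.364, -0.931]]
ft_force: [-1.3, -0.9, -0.8]
grip_width: 0.0001
```

Call:
arm_command(
  rows="1 0 0 0 0 0 0; 1 0 0 0 0 0 0",
)

```text
time_s: 12.68
position: [0.5851, -0.0314, 0.0726]
tool_rot: [[0.99, 0.13, -0.052], [0.14, -0.925, 0.353], [-0.002, -0.357, -0.934]]
ft_force: [-0.1, 0.8, 0.6]
grip_width: 0.0001
```

Call:
arm_command(
  rows="1 0 37.3 -14.3 0 0 0; 1 0 18.7 -7.2 0 0 0; 1 0 0 0 0 0 0; 1 0 0 0 0 0 0",
)

```text
time_s: 13.02
position: [0.5939, -0.0908, 0.0734]
tool_rot: [[0.99, 0.131, -0.051], [0.14, -0.925, 0.354], [-0.001, -0.357, -0.934]]
ft_force: [0.4, 0.7, -0.5]
grip_width: -0.0001
```

Call:
arm_command(
  rows="1 0 2.2 5.6 0 0 0; 1 0 0 0 0 0 0; 1 0 0 0 0 0 0; 1 0 0 0 0 0 0",
)

```text
time_s: 13.35
position: [0.5939, -0.0903, 0.0675]
tool_rot: [[0.99, 0.132, -0.051], [0.141, -0.924, 0.355], [-0.0, -0.358, -0.934]]
ft_force: [0.4, 0.6, 0.2]
grip_width: 0.0001
```

Call:
arm_command(
  rows="1 0 0.7 1.9 0 0 0; 1 0 0 0 0 0 0; 1 0 0 0 0 0 0",
)

```text
time_s: 13.6
position: [0.594, -0.091, 0.0655]
tool_rot: [[0.99, 0.131, -0.05], [0.14, -0.924, 0.355], [-0.0, -0.358, -0.934]]
ft_force: [-1.0, -0.5, 0.1]
grip_width: -0.0003
```

Call:
arm_command(
  rows="1 0 0.7 1.9 0 0 0; 1 0 0 0 0 0 0; 1 0 0 0 0 0 0",
)

```text
time_s: 13.85
position: [0.594, -0.0912, 0.0634]
tool_rot: [[0.99, 0.131, -0.05], [0.14, -0.924, 0.355], [-0.0, -0.358, -0.934]]
ft_force: [-1.3, 0.5, 0.6]
grip_width: -0.0001
```

Call:
arm_command(
  rows="1 0 0.7 1.9 0 0 0; 1 0 0 0 0 0 0; 1 0 0 0 0 0 0",
)

```text
time_s: 14.1
position: [0.5942, -0.0913, 0.0627]
tool_rot: [[0.99, 0.131, -0.049], [0.14, -0.924, 0.355], [0.001, -0.358, -0.934]]
ft_force: [-2.7, -1.1, 9.7]
grip_width: -0.0
```

Call:
arm_command(
  rows="1 0 -1.8 -4.7 0 0 0; 1 0 -18.7 7.2 0 0 0; 1 0 2.3 6.1 0 0 0; 1 0 0 0 0 0 0; 1 0 0 0 0 0 0",
)

```text
time_s: 14.52
position: [0.5914, -0.0696, 0.0622]
tool_rot: [[0.99, 0.132, -0.049], [0.141, -0.923, 0.358], [0.002, -0.362, -0.932]]
ft_force: [-3.4, 8.3, 19.0]
grip_width: -0.0002
```

Call:
arm_command(
  rows="1 0 -1.8 -4.7 0 0 0; 1 0 -5.6 2.15 0 0 0; 1 0 1.8 4.7 0 0 0; 1 0 0 0 0 0 0; 1 0 0 0 0 0 0",
)

```text
time_s: 14.93
position: [0.5908, -0.0649, 0.0613]
tool_rot: [[0.99, 0.132, -0.049], [0.14, -0.924, 0.356], [0.002, -0.359, -0.933]]
ft_force: [-1.5, 0.7, 17.0]
grip_width: 0.0002
```

Call:
arm_command(
  rows="1 0 -1.8 -4.7 0 0 0; 1 0 -5.6 2.15 0 0 0; 1 0 1.8 4.7 0 0 0; 1 0 0 0 0 0 0; 1 0 0 0 0 0 0",
)

```text
time_s: 15.35
position: [0.5897, -0.0588, 0.0612]
tool_rot: [[0.99, 0.132, -0.049], [0.141, -0.924, 0.356], [0.001, -0.359, -0.933]]
ft_force: [-3.2, 1.2, 19.1]
grip_width: -0.0001
```

Call:
arm_command(
  rows="1 0 -1.8 -4.7 0 0 0; 1 0 -5.6 2.15 0 0 0; 1 0 1.8 4.7 0 0 0; 1 0 0 0 0 0 0; 1 0 0 0 0 0 0",
)

```text
time_s: 15.77
position: [0.5887, -0.0526, 0.06]
tool_rot: [[0.99, 0.131, -0.05], [0.141, -0.924, 0.356], [0.0, -0.36, -0.933]]
ft_force: [-1.7, 1.3, 10.8]
grip_width: 0.0002
```

Call:
arm_command(
  rows="1 0 -1.8 -4.7 0 0 0; 1 0 -5.6 2.15 0 0 0; 1 0 1.8 4.7 0 0 0; 1 0 0 0 0 0 0; 1 0 0 0 0 0 0",
)

```text
time_s: 16.18
position: [0.5878, -0.0467, 0.0597]
tool_rot: [[0.99, 0.131, -0.051], [0.14, -0.924, 0.356], [-0.0, -0.36, -0.933]]
ft_force: [0.4, 2.5, 7.2]
grip_width: -0.0001
```

Call:
arm_command(
  rows="1 0 -1.8 -4.7 0 0 0; 1 0 -5.6 2.15 0 0 0; 1 0 1.8 4.7 0 0 0; 1 0 0 0 0 0 0; 1 0 0 0 0 0 0",
)

```text
time_s: 16.6
position: [0.587, -0.0409, 0.0599]
tool_rot: [[0.99, 0.131, -0.05], [0.14, -0.924, 0.356], [0.0, -0.359, -0.933]]
ft_force: [-0.6, 3.4, 6.0]
grip_width: -0.0
```

Call:
arm_command(
  rows="1 0 -1.8 -4.7 0 0 0; 1 0 -5.6 2.15 0 0 0; 1 0 1.8 4.7 0 0 0; 1 0 0 0 0 0 0; 1 0 0 0 0 0 0",
)

```text
time_s: 17.02
position: [0.5861, -0.0352, 0.0598]
tool_rot: [[0.99, 0.131, -0.051], [0.14, -0.924, 0.356], [-0.0, -0.359, -0.933]]
ft_force: [0.9, 3.2, 4.4]
grip_width: 0.0003
```

Call:
arm_command(
  rows="1 0 -3.6 -9.3 0 0 0; 1 0 30.8 -11.8 0 0 0; 1 0 30.8 -11.8 0 0 0; 1 0 30.8 -11.8 0 0 0; 1 0 0 0 0 0 0",
)

```text
time_s: 17.43
position: [0.6006, -0.1395, 0.07]
tool_rot: [[0.991, 0.127, -0.047], [0.135, -0.926, 0.352], [0.001, -0.355, -0.935]]
ft_force: [0.6, 1.0, 0.7]
grip_width: -0.0
```

Call:
arm_command(
  rows="1 0 0 0 0 0 0; 1 0 3.6 9.3 0 0 0; 1 0 0 0 0 0 0; 1 0 0 0 0 0 0",
)

```text
time_s: 17.77
position: [0.6003, -0.1333, 0.0603]
tool_rot: [[0.99, 0.132, -0.05], [0.141, -0.925, 0.353], [0.001, -0.357, -0.934]]
ft_force: [0.4, -4.9, 7.1]
grip_width: -0.0001
```

Call:
arm_command(
  rows="1 0 -1.8 -4.7 0 0 0; 1 0 -5.6 2.15 0 0 0; 1 0 1.8 4.7 0 0 0; 1 0 0 0 0 0 0; 1 0 0 0 0 0 0",
)

```text
time_s: 18.18
position: [0.5991, -0.1261, 0.0601]
tool_rot: [[0.99, 0.132, -0.051], [0.141, -0.923, 0.357], [0.0, -0.361, -0.933]]
ft_force: [-0.5, 3.3, 7.1]
grip_width: 0.0
```

Call:
arm_command(
  rows="1 0 -1.8 -4.7 0 0 0; 1 0 -5.6 2.15 0 0 0; 1 0 1.8 4.7 0 0 0; 1 0 0 0 0 0 0; 1 0 0 0 0 0 0",
)

```text
time_s: 18.6
position: [0.5984, -0.1208, 0.06]
tool_rot: [[0.99, 0.131, -0.05], [0.14, -0.924, 0.356], [0.0, -0.36, -0.933]]
ft_force: [-0.6, 3.6, 8.4]
grip_width: -0.0001
```

Call:
arm_command(
  rows="1 0 -1.8 -4.7 0 0 0; 1 0 -5.6 2.15 0 0 0; 1 0 1.8 4.7 0 0 0; 1 0 0 0 0 0 0; 1 0 0 0 0 0 0",
)

```text
time_s: 19.02
position: [0.5975, -0.1152, 0.0604]
tool_rot: [[0.99, 0.131, -0.05], [0.14, -0.924, 0.356], [0.001, -0.359, -0.933]]
ft_force: [-1.0, 2.4, 10.4]
grip_width: 0.0
```

Call:
arm_command(
  rows="1 0 -1.8 -4.7 0 0 0; 1 0 -5.6 2.15 0 0 0; 1 0 1.8 4.7 0 0 0; 1 0 0 0 0 0 0; 1 0 0 0 0 0 0",
)

```text
time_s: 19.43
position: [0.5967, -0.1091, 0.061]
tool_rot: [[0.99, 0.132, -0.05], [0.141, -0.924, 0.356], [0.001, -0.359, -0.933]]
ft_force: [-2.7, -0.0, 15.7]
grip_width: 0.0
```

Call:
arm_command(
  rows="1 0 -1.8 -4.7 0 0 0; 1 0 -5.6 2.15 0 0 0; 1 0 1.8 4.7 0 0 0; 1 0 0 0 0 0 0; 1 0 0 0 0 0 0",
)

```text
time_s: 19.85
position: [0.5959, -0.1032, 0.061]
tool_rot: [[0.99, 0.132, -0.05], [0.141, -0.924, 0.356], [0.001, -0.359, -0.933]]
ft_force: [-2.9, 1.5, 17.2]
grip_width: 0.0002
```

Call:
arm_command(
  rows="1 0 -1.8 -4.7 0 0 0; 1 0 -5.6 2.15 0 0 0; 1 0 1.8 4.7 0 0 0; 1 0 0 0 0 0 0; 1 0 0 0 0 0 0",
)

```text
time_s: 20.27
position: [0.5951, -0.0972, 0.0621]
tool_rot: [[0.99, 0.132, -0.049], [0.141, -0.924, 0.356], [0.002, -0.359, -0.933]]
ft_force: [-5.9, 0.4, 25.9]
grip_width: -0.0002
```

Call:
arm_command(
  rows="1 0 -10.7 -28 0 0 0; 0 0 -3 -28 -7 0 0; 0 0 0 -28 -7 0 0; 0 0 0 -28 -7 0 0; 0 0 0 0 0 0 5.6",
  squeeze=60,
)

```text
time_s: 20.68
position: [0.5989, -0.1137, 0.1772]
tool_rot: [[0.999, 0.046, 0.009], [0.047, -0.999, -0.009], [0.009, 0.01, -1.0]]
ft_force: [0.4, 1.2, -0.4]
grip_width: 0.0486
```

```bash
cat >> h.py <<'E'
def plan(x,y,z,yaw):
    s=readout.observe(); R=s["tool_rot"]; p=s["position"]
    a=np.radians(yaw); T=np.array([[np.cos(a),np.sin(a),0],[np.sin(a),-np.cos(a),0],[0,0,-1]])
    from scipy.spatial.transform import Rotation as Q
    print("t",round(s["time_s"],2),"p",p.round(4),"F",s["ft_force"].round(1),"w",s["grip_width"])
    print("turn first",np.degrees(Q.from_matrix(R.T@T).as_rotvec()).round(2),"then shift mm",(1e3*T.T@(np.array([x,y,z])-p)).round(1))
    print("shift without turn",(1e3*R.T@(np.array([x,y,z])-p)).round(1))
E
python3 -c "
from h import *
plan(.4786,.4087,.16,2.4)"
```

```text
t 20.68 p [ 0.5989 -0.1137  0.1772] F [ 0.4  1.2 -0.4] w 0.04855778272828049
turn first [ 0.55 -0.5   0.27] then shift mm [ -98.3 -527.    17.2]
shift without turn [ -96.  -527.6   11.3]
```

Call:
arm_command(
  rows="0 -7 -37.6 0 0 0 0; 0 -7 -37.6 0 0 0 0; 0 -7 -37.6 0 0 0 0; 0 -7 -37.6 0 0 0 0; 0 -7 -37.6 0 0 0 0",
)

```text
time_s: 21.1
position: [0.5532, 0.073, 0.1707]
tool_rot: [[0.999, 0.043, -0.002], [0.043, -0.999, 0.0], [-0.002, -0.0, -1.0]]
ft_force: [0.0, -0.6, -0.4]
grip_width: 0.0855
```

Call:
arm_command(
  rows="0 -7 -37.6 0 0 0 0; 0 -7 -37.6 0 0 0 0; 0 -7 -37.6 0 0 0 0; 0 -7 -37.6 0 0 0 0; 0 -7 -37.6 0 0 0 0",
)

```text
time_s: 21.52
position: [0.51, 0.2594, 0.1707]
tool_rot: [[0.999, 0.044, -0.002], [0.044, -0.999, -0.001], [-0.002, 0.0, -1.0]]
ft_force: [-0.1, -0.7, 0.8]
grip_width: 0.0853
```

Call:
arm_command(
  rows="0 -7 -37.6 0 0 0 0; 0 -7 -37.6 0 0 0 0; 0 -7 -37.6 0 0 0 0; 0 0 0 0 0 0 0; 0 0 0 0 0 0 0",
)

```text
time_s: 21.93
position: [0.4842, 0.3709, 0.1704]
tool_rot: [[0.999, 0.047, -0.002], [0.047, -0.999, -0.001], [-0.002, 0.001, -1.0]]
ft_force: [-0.1, 0.8, 0.2]
grip_width: 0.0851
```

```bash
python3 -c "
from h import *
plan(.4786,.4087,.12,2.4)
m=eyes.camera_model('wrist')
cv2.imwrite('pics/w1.png',eyes.get_image('wrist')[:,:,::-1])
np.save('w1.npy',m['view']);
V=m['view'];K=m['mtx']
for u in(-.079,0,.079):
  a=np.radians(2.4);P=np.array([.4786+u*np.cos(a),.4087+u*np.sin(a),.004,1]);c=(V@P)[:3];print(u,(K@[c[0],-c[1],-c[2]]/-c[2]).round(1))
"
```

```text
t 21.93 p [0.4842 0.3709 0.1704] F [-0.1  0.8  0.2] w 0.08513887013199588
turn first [0.06 0.11 0.28] then shift mm [ -4.  -38.   50.4]
shift without turn [ -3.7 -38.1  50.4]
-0.079 [281.5 268.7   1. ]
0 [279.  185.3   1. ]
0.079 [276.   88.7   1. ]
```

View pics/w1.png

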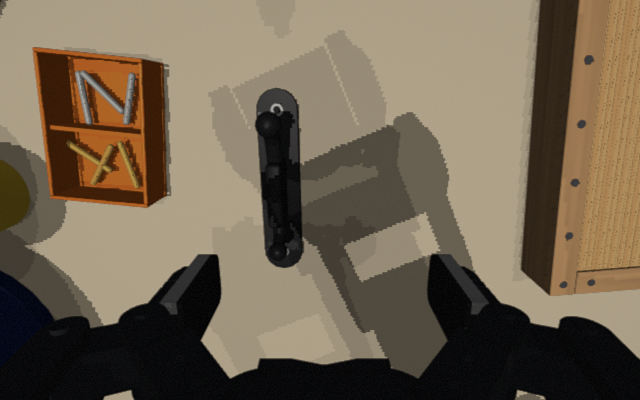

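The wrist view shows the plate's ends at about (278,88) and (284,268). That agrees with the prediction to about 2 px, and the orientation matches. Next I grasp the web.

Call:
arm_command(
  rows="0 -4 -36 10 0 0 0.3; 0 0 0 35 0 0 0; 0 0 0 35 0 0 0; 0 0 0 35 0 0 0; 0 0 0 15 0 0 0",
)

```text
time_s: 22.4
position: [0.4787, 0.4025, 0.0371]
tool_rot: [[0.999, 0.036, -0.006], [0.036, -0.999, -0.004], [-0.006, 0.004, -1.0]]
ft_force: [-0.7, -0.6, 0.1]
grip_width: 0.0854
```

Call:
arm_command(
  rows="0 0 0 8 0 0 0; 0 0 0 0 0 0 0; 0 0 0 0 0 0 0",
)

```text
time_s: 22.65
position: [0.4808, 0.4045, 0.0348]
tool_rot: [[0.999, 0.037, 0.001], [0.037, -0.999, 0.0], [0.001, -0.0, -1.0]]
ft_force: [-0.3, 0.7, 0.0]
grip_width: 0.0855
```

Call:
arm_command(
  rows="1 0 0 0 0 0 0; 1 0 0 0 0 0 0; 1 0 0 0 0 0 0; 1 0 0 0 0 0 0; 1 0 0 0 0 0 0",
)

```text
time_s: 23.07
position: [0.4801, 0.4051, 0.0345]
tool_rot: [[0.999, 0.038, 0.001], [0.038, -0.999, 0.0], [0.001, -0.0, -1.0]]
ft_force: [0.2, -0.6, 0.3]
grip_width: 0.0258
```

Call:
arm_command(
  rows="1 0 0 0 0 0 0; 1 0 0 0 0 0 0; 1 0 0 0 0 0 0; 1 0 0 0 0 0 0; 1 0 0 0 0 0 0",
)

```text
time_s: 23.48
position: [0.4803, 0.4054, 0.0346]
tool_rot: [[0.999, 0.038, 0.001], [0.038, -0.999, 0.001], [0.001, -0.001, -1.0]]
ft_force: [-0.6, 2.1, 5.2]
grip_width: 0.0107
```

Call:
arm_command(
  rows="1 0 0 -10 0 0 0; 1 0 0 -25 0 0 0; 1 0 0 -30 0 0 0; 1 0 0 -30 0 0 0; 1 0 0 -15 0 0 0",
)

```text
time_s: 23.9
position: [0.4804, 0.405, 0.1474]
tool_rot: [[0.999, 0.037, 0.002], [0.037, -0.999, 0.001], [0.002, -0.001, -1.0]]
ft_force: [0.7, 0.4, -4.0]
grip_width: 0.0111
```

Call:
arm_command(
  rows="1 0 0 0 0 0 -5.8; 1 0 0 0 0 0 0; 1 0 0 0 0 0 0",
)

```text
time_s: 24.15
position: [0.4794, 0.4045, 0.1432]
tool_rot: [[0.991, 0.136, -0.002], [0.136, -0.991, -0.002], [-0.002, 0.001, -1.0]]
ft_force: [-0.9, 0.5, -5.2]
grip_width: 0.011
```

```bash
python3 -c "
from h import *
plan(.6230,-.0787,.140,8)"
```

```text
t 24.15 p [0.4794 0.4045 0.1432] F [-0.9  0.5 -5.2] w 0.011022134750809173
turn first [ 0.07  0.14 -0.19] then shift mm [ 74.9 498.5   3.2]
shift without turn [ 76.6 498.2   3.6]
```

Call:
arm_command(
  rows="1 3 15 0 0 0 -0.2; 1 4 28 0 0 0 0; 1 4 28 0 0 0 0; 1 4 28 0 0 0 0; 1 4 28 0 0 0 0",
)

```text
time_s: 24.57
position: [0.5163, 0.2805, 0.1428]
tool_rot: [[0.99, 0.139, -0.003], [0.139, -0.99, -0.001], [-0.003, 0.001, -1.0]]
ft_force: [0.2, 0.1, -4.6]
grip_width: 0.0112
```

Call:
arm_command(
  rows="1 4 28 0 0 0 0; 1 4 28 0 0 0 0; 1 4 28 0 0 0 0; 1 4 28 0 0 0 0; 1 4 28 0 0 0 0",
)

```text
time_s: 24.98
position: [0.556, 0.1447, 0.143]
tool_rot: [[0.99, 0.139, -0.003], [0.139, -0.99, -0.0], [-0.003, -0.0, -1.0]]
ft_force: [0.5, 0.8, -3.7]
grip_width: 0.0108
```

Call:
arm_command(
  rows="1 4 28 0 0 0 0; 1 4 28 0 0 0 0; 1 4 28 0 0 0 0; 1 4 28 0 0 0 0; 1 4 28 0 0 0 0",
)

```text
time_s: 25.4
position: [0.5957, 0.0091, 0.1429]
tool_rot: [[0.99, 0.139, -0.003], [0.139, -0.99, 0.0], [-0.003, -0.001, -1.0]]
ft_force: [0.2, 1.0, -4.1]
grip_width: 0.0112
```

Call:
arm_command(
  rows="1 4 28 0 0 0 0; 1 4 28 0 0 0 0; 1 4 28 0 0 0 0; 1 0 0 0 0 0 0; 1 0 0 0 0 0 0",
)

```text
time_s: 25.82
position: [0.6195, -0.0723, 0.1426]
tool_rot: [[0.991, 0.137, -0.003], [0.137, -0.991, 0.001], [-0.003, -0.001, -1.0]]
ft_force: [0.1, 0.3, -4.8]
grip_width: 0.0111
```

```bash
python3 -c "
from h import *
plan(.6230,-.0787,.0794,8)"
```

```text
t 25.82 p [ 0.6195 -0.0723  0.1426] F [ 0.1  0.3 -4.8] w 0.011082680807535775
turn first [-0.07  0.16 -0.11] then shift mm [ 2.6  6.8 63.2]
shift without turn [ 2.8  6.9 63.2]
```

Call:
arm_command(
  rows="1 2.7 6.9 10 0 0.15 0; 1 0 0 20 0 0 0; 1 0 0 18 0 0 0; 1 0 0 7 0 0 0; 1 0 0 0 0 0 0",
)

```text
time_s: 26.23
position: [0.6225, -0.0765, 0.0865]
tool_rot: [[0.99, 0.142, -0.002], [0.142, -0.99, 0.002], [-0.002, -0.002, -1.0]]
ft_force: [-1.1, -0.5, -4.3]
grip_width: 0.011
```

Call:
arm_command(
  rows="1 0 0 3 0 0 0; 1 0 0 0 0 0 0; 1 0 0 0 0 0 0; 1 0 0 0 0 0 0",
)

```text
time_s: 26.57
position: [0.624, -0.0774, 0.0869]
tool_rot: [[0.99, 0.142, 0.004], [0.142, -0.99, -0.0], [0.004, 0.001, -1.0]]
ft_force: [0.1, -0.5, -4.1]
grip_width: 0.0111
```

```bash
python3 -c "
from h import *
plan(.6230,-.0787,.0794,8)"
```

```text
t 26.57 p [ 0.624  -0.0774  0.0869] F [ 0.1 -0.5 -4.1] w 0.011108167415517818
turn first [ 0.04 -0.23  0.16] then shift mm [-1.2  1.2  7.5]
shift without turn [-1.2  1.1  7.5]
```

Call:
arm_command(
  rows="1 -1 1.1 5 0 -0.2 0.1; 1 0 0 0 0 0 0; 1 0 0 0 0 0 0; 1 0 0 0 0 0 0",
)

```text
time_s: 26.9
position: [0.6229, -0.0787, 0.0811]
tool_rot: [[0.99, 0.14, -0.001], [0.14, -0.99, -0.0], [-0.001, -0.0, -1.0]]
ft_force: [-0.4, -0.3, -4.1]
grip_width: 0.011
```

Call:
arm_command(
  rows="1 0 0 1 0 0 0; 1 0 0 0 0 0 0; 1 0 0 0 0 0 0",
)

```text
time_s: 27.15
position: [0.6229, -0.0786, 0.08]
tool_rot: [[0.99, 0.14, -0.001], [0.14, -0.99, -0.0], [-0.001, -0.0, -1.0]]
ft_force: [-0.4, 0.5, -4.5]
grip_width: 0.0107
```

Call:
arm_command(
  rows="1 0 0 1 0 0 0; 1 0 0 0 0 0 0; 1 0 0 0 0 0 0",
)

```text
time_s: 27.4
position: [0.623, -0.0787, 0.0795]
tool_rot: [[0.99, 0.14, -0.0], [0.14, -0.99, -0.0], [-0.0, 0.0, -1.0]]
ft_force: [-0.8, 0.0, -0.4]
grip_width: 0.0109
```

```bash
python3 -c "
from h import *
plan(.6230,-.0787,.0794,8)"
```

```text
t 27.4 p [ 0.623  -0.0787  0.0795] F [-0.8  0.  -0.4] w 0.01085932184410545
turn first [0.01 0.02 0.05] then shift mm [0.  0.  0.1]
shift without turn [0.  0.  0.1]
```

Call:
arm_command(
  rows="1 0 0 0.4 0 0 0; 1 0 0 0 0 0 0; 0.5 0 0 0 0 0 0; 0.5 0 0 0 0 0 0; 0.2 0 0 0 0 0 0",
)

```text
time_s: 27.82
position: [0.6231, -0.0787, 0.0786]
tool_rot: [[0.99, 0.14, -0.0], [0.14, -0.99, -0.0], [-0.0, 0.0, -1.0]]
ft_force: [-0.4, 0.7, 0.5]
grip_width: 0.0469
```

Call:
arm_command(
  rows="0 0 0 0 0 0 0; 0 0 0 0 0 0 0; 0 0 0 0 0 0 0; 0 0 0 0 0 0 0; 0 0 0 0 0 0 0",
)

```text
time_s: 28.23
position: [0.6229, -0.0787, 0.0786]
tool_rot: [[0.99, 0.14, -0.001], [0.14, -0.99, -0.0], [-0.001, 0.0, -1.0]]
ft_force: [0.0, -0.2, 1.5]
grip_width: 0.0853
```

Call:
arm_command(
  rows="0 0 0 -10 0 0 0; 0 0 0 -30 0 0 0; 0 0 0 -38 0 0 0; 0 0 0 -38 0 0 0; 0 0 0 -38 0 0 0",
)

```text
time_s: 28.65
position: [0.6226, -0.0785, 0.2354]
tool_rot: [[0.99, 0.14, -0.0], [0.14, -0.99, -0.0], [-0.0, 0.0, -1.0]]
ft_force: [0.0, -0.5, 0.9]
grip_width: 0.0857
```

Call:
arm_command(
  rows="0 -35 0 -10 0 0 0; 0 -38 0 0 0 0 0; 0 -38 0 0 0 0 0; 0 -38 0 0 0 0 0; 0 -38 0 0 0 0 0",
)

```text
time_s: 29.07
position: [0.436, -0.1046, 0.2435]
tool_rot: [[0.99, 0.14, 0.0], [0.14, -0.99, -0.001], [-0.0, 0.001, -1.0]]
ft_force: [0.0, -1.2, 1.0]
grip_width: 0.0857
```

Run:
```python
from h import *
im=eyes.get_image("top")[:,:,::-1]
cv2.imwrite("pics/top1.png",im); print(readout.observe()["position"],readout.observe()["ft_force"])
cv2.imwrite("pics/top1c.png",cv2.resize(im[115:265,250:450],None,fx=4,fy=4,interpolation=cv2.INTER_CUBIC))
V=eyes.camera_model("top")["view"];K=eyes.camera_model("top")["mtx"]
a=np.radians(8)
for u in(-.079,0,.079):
  P=np.array([.6230+u*np.cos(a),-.0787+u*np.sin(a),.05,1]);c=(V@P)[:3];q=K@[c[0],-c[1],-c[2]]/-c[2]
  print(u,((q[:2]-[250,115]+.5)*4-.5).round(0))
```

```text
[ 0.43029865 -0.10387814  0.24298106] [-1.24159325  2.45285709  0.9016998 ]
-0.079 [473. 385.]
0 [454. 282.]
0.079 [436. 181.]
```

View pics/top1c.png

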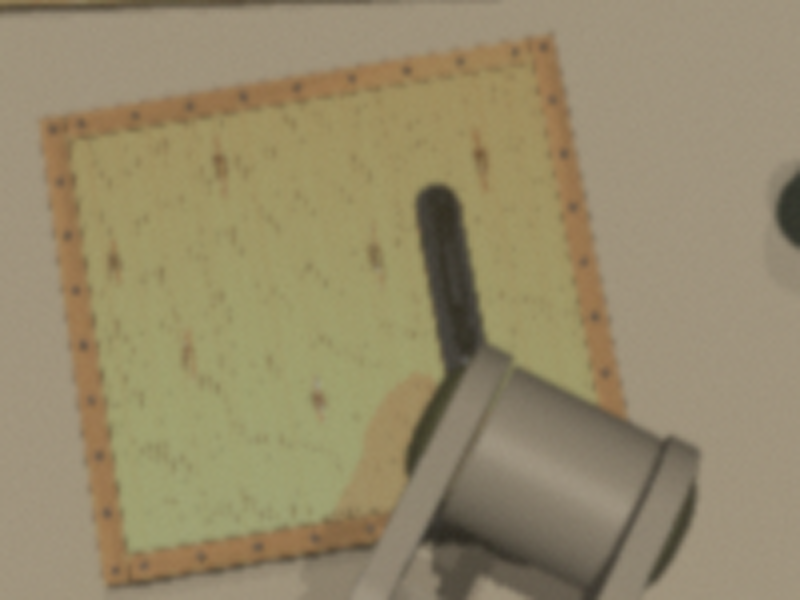

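View pics/top1.png

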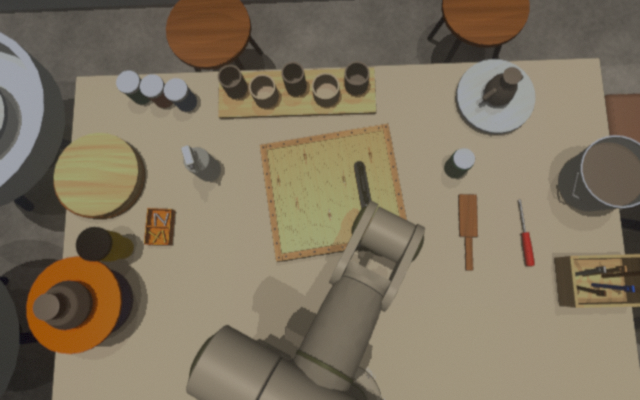

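The top view shows the hook's far end at about (437,184), with (436,181) predicted. It lies parallel to the panel's sides, and nothing else has moved.

```bash
python3 -c "
from rig import env
print(env.close_job())"
```

```text
the job is handed in; nothing more can be done
None
```

The iron hook now lies flat on its back plate on the panel's face, along the upright and about half-way along it. I handed the job in at about 29 s.

**Finding the upright:** I pressed along the face with the closed fingertips, first flat and then tilted about 21° for a narrower contact. The face was firm from about y = -106 to -78 mm and grew softer on both sides. That puts the upright's centre line at about y = -91.5 mm in panel coordinates, give or take 2–3 mm.

**Placing the hook:** I gripped it by the web, lowered it in 1 mm steps until the face took its weight, then released and withdrew.

**Last checks:**
- **Position:** the top view puts the hook's far end within about 1 mm of the prediction. The arm hid the near end, so I did not see that part.
- **Angle:** the visible part of the hook runs parallel to the panel's sides, which sit at about 8°.
- **Other things on the bench:** none looked moved.

**Where readings disagreed:**
- **Flat versus tilted presses:** the early flat presses gave centres from about -87 to -100 mm. I relied on the tilted presses, which agreed within about 1 mm.
- **Apparent width:** the tilted readings made the upright look about 29 mm wide instead of 38 mm, so the centre rests on the two sides being symmetrical.
- **Press force:** a few early fingertip presses read 41–47 N vertically at the wrist. The limit there is 120 N; I took the 40 N limit to cover only the arm and gripper body.

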